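# Clock a notched calibration insert into a microscope stage's sprung keyed nest

### The job

Pick up the round notched calibration insert by its handle bar and lower it into the sprung nest on the black microscope stage. Turn it there under light pressure, feeling for the angle at which its notches meet the nest's keys, until it sinks fully home and level; then let go. Never press or wrench the delicate nest hard, and leave everything else where it stands.

Things in the scene. Friction and masses are not known exactly. Their poses are not given: they have to be found in the camera images.
- insert: Loose round aluminium calibration insert, 0.15 to 0.3 kg: disc 70 mm across, 12 mm thick, with a handle bar on top. Origin: centre of its underside, z up. Three notches through its rim, 10 mm wide and 10 mm deep, lie at 0, 110 and 235 degrees counter-clockwise (from above) from its x axis: unevenly spaced, so only one orientation fits the nest. It starts on the mat.
- handle (a point): middle of the insert's upright flat handle bar, 40 mm above the insert's origin; axes as the insert's. The bar is 34 mm long along x, 12 mm thick along y, and spans 12 to 54 mm above the insert's origin. Grip it across the 12 mm, fingertips 20 mm or more above the insert's origin, so that they stay above the nest's rim.
- stage: Fixed black microscope stage on the bench, 160 x 160 mm, top 45 mm high; origin: centre of its underside, z up. On its middle stands the nest, an aluminium cup on a spring that takes the insert. The nest is delicate: more than 35 N on it, down, sideways or by wedging (its contacts summed), damages it.
- seat (a point): centre of the cup's floor, unloaded, 58 mm above the stage's origin, where the insert's origin belongs; axes as the stage's. Bore 72.6 mm wide, rim 16.5 mm above the floor, mouth flared at 45 degrees. An insert turned wrongly rests on the keys, its origin 7 mm above the floor, and can be turned there; turned rightly it drops to the floor.
- keys (a point): point on the cup's axis at the height of the keys' tops, 8 mm above the floor; axes as the stage's. Three keys, 6 mm wide, stand at the bore's wall, spaced as the notches (0, 110, 235 degrees; about 3.5 degrees of play either way). The nest is turned from the stage's x axis by an unmeasured angle, up to 40 degrees either way (keys are visible from above), and stiff: it does not turn along.
- cradle (a joint): how far the nest has sunk on its spring, m (0 unloaded, up to 0.004). It begins to sink under about 6 N from the insert (its weight included), is down at about 10 N, then stops hard; it springs back up as the notches meet the keys under load.
- mat: fixed thin black rubber mat, 160 x 220 mm, 4 mm thick, on which the insert and the dish stand; origin: centre of its underside
- dish: small clear plastic dish, 54 mm across, 14 mm high, standing on the mat beside the insert; origin: centre of its underside
- bottle: brown glass bottle, 60 mm across, 130 mm high; origin: centre of its underside
- tipbox: closed white plastic box, 85 x 120 x 60 mm; origin: centre of its underside
- spare_ring: plain aluminium ring without notches, 70 mm outside, 50 mm inside, 10 mm high; origin: centre of its underside
- driver: screwdriver lying on the bench; origin under its middle
- beaker: open glass beaker, 70 mm across, 90 mm high; origin: centre of its underside
- vial: small glass jar with a cap, 28 mm across, 50 mm high; origin: centre of its underside
There are look-alikes about, which are no part of the job. What is shaped like the insert but orange or yellow is not meant.

How it is judged (in metres and radians):
On the way, in this order (a step that is already met when the one before it is completed fails the run):
1. the insert is lifted clear of the mat (z of insert in the frame of mat above 0.03 m), for 0.1 s.
2. the insert is in the nest, down between the keys (horizontal distance between insert and seat below 0.004 m and z of insert in the frame of stage between 0.055 and 0.0605 m and angle between insert's own z axis and vertical below 0.05 rad), for 0.1 s.
At the end, for the whole second after the job is handed in: The insert lies at rest in the nest, released, on the cup's floor: underside centre within 4 mm sideways of the seat point, no more than 2.5 mm above the floor, and level within 0.05 rad (all of step 2 and linear speed of insert below 0.02 m/s); the robot touches nothing.
It fails at once if more than 35 N between the insert and the stage or its nest (contact force between insert and stage above 35 N).
It fails at once if the robot pushes on the stage or nest with more than 35 N (contact force between any of the fingers, the arm and stage above 35 N).
It fails at once if a bystander is moved by more than 20 mm (distance of any of dish, bottle, tipbox, spare_ring, driver, beaker, vial from where it was at the start of the episode above 0.02 m).
It also fails if it takes over 69 s, if anything falls off the work surface, if the arm or the gripper's body presses on something with over 40 N, if the wrist force passes 120 N, or if a joint passes its speed limit or range.

### The arm

A 6-joint arm with a two-finger parallel gripper is mounted at the origin on the work surface. World frame = base frame: x ahead of the robot, y to its left, z up, the work surface at z = 0. Lengths are in mm, angles in rad, forces in N, time in s.
With the tool pointing down it reaches from about 375 to 825 mm from the base axis. Payload 5.5 kg.
Tool frame: the origin (TCP) lies at the very end of the fingers, on their centre line; the grasp point (between the pads) lies 19 mm behind it; z points along the fingers, y is the line along which they close (so a half turn about z gives the same grasp; the last joint's range is limited). The gripper opens to 85 mm and grips with 20 to 120 N. Pads are 22 mm wide; open, the fingers measure 114 mm over their backs; the gripper's body (76 mm by 85 mm) begins 54 mm behind the grasp point. The pads swing forward as they close: fully open they stand 13 mm farther back than shut.
Start: joints at [1.149, 0.314, -0.047, 1.21, 0, 1.571], TCP at [245.638, 547.409, 231.299] pointing down, gripper open.
Joint ranges: [-2.67, 2.67], [-0.69, 1.73], [-1.03, 1.25], [-2.08, 2.16], [-1.42, 1.45], [-3.14, 3.14]. Speed limits (rad/s): [2.39, 2.39, 3.01, 3.14, 3.14, 3.14].

### API

Orientations are given as a unit quaternion [w, x, y, z].
In Python, from bench import get_state, read_camera, calibration, hand_in, search_frame, regions_of gives the robot as it stands.
- The arm moves only by the tool step_arm, never from a script. Its argument "steps" is a list of rows, each an object with "xyz": the shift along the tool's x, y, z in mm, a list of three; "angular": the turn, a rotation vector about the tool's x, y, z in degrees, a list of three. In form: [{"xyz": [tx, ty, tz], "angular": [wx, wy, wz]}, ...]. A call has 1 to 10 rows; each row shifts and turns the commanded pose from where the row before left it, along the tool's axes as they then stand; what a row does not reach is not made up. A row lasts 1/12 s, in which the tool goes at most 41.7 mm and 7.16 degrees, less where a joint would pass 70% of its speed; a pose out of reach is approached as far as the arm can. A call is refused whole if a number of a shift passes 41.7 or a number of a turn 7.16, either way. A call with a gripper value outside its range is refused whole. "jaw" is the closure, from 0 (fully open) to 1 (shut), set as the call begins (left out, the last holds). The fingers move at their own pace and stop on an object; the grip force is fixed at half the most. Time passes only in rows, so rows that do not move let the fingers close. It gives the time, the measured TCP pose, the force, the opening and the grip force at its end, in the units of the state.
- get_state(): the state, without advancing time (a new reading comes with each control period).
- read_camera(name): name is "side" or "top"; returns the picture (420x560x3 uint8, blue, green, red); there is no depth.
- calibration(name): a dict with "fx", "fy", "cx", "cy" (pixels), "dist_coeffs" ([k1, k2, p1, p2, k3] as OpenCV has them; the pictures are not rectified), "cam_to_world" (4x4, takes a point from camera to world coordinates). Camera axes: x right, y down, z forward; pixel columns grow to the right and rows downward; lengths in mm; the calibration is good to about 2 mm. A picture is of the moment at which its call begins. calibration takes no time and is no camera call.
- hand_in(): hands the job in; it is judged then, once.
Trained networks look in the newest picture that a camera, given by its name, has taken for a name from the list of things; names that differ only in an ending like _2 or _b are one class to them, and where a whole thing is asked for, a point or a joint stands for the part that bears it (a point fixed in the world has none). Each returns a list of dicts, best first, with "confidence" (0 to 1); they miss things now and then, are a little off and sometimes report something else, mostly with a low value. They report only what shows in the picture. A call takes as long as a camera call. They do not tell look-alikes from the thing itself.
- search_frame(name, camera): "bbox" ([centre column, centre row, width, height] in pixels, round what is visible of it).
- regions_of(name, camera): "mask" (420x560 bool, what is visible of it) and "bbox" ([centre column, centre row, width, height] in pixels, round what is visible of it).
The state is a dict: "t": time; "q": joint angles; "joint_vel": joint speeds; "joint_efforts": joint torques, N m; "ee_pos": TCP position; "tool_rot": TCP orientation; "force": force on the tool from outside, world axes, zero at the start; "ft_torque": the same for the moment, N m; "gripper_width": finger opening in mm; "grasp_force": force on a finger pad.
Only numpy, scipy, OpenCV 4.12 (cv2) and the standard library are available. Lean on these libraries where they do the work, as an engineer would, in place of code of your own. Each camera call takes 0.05 s, during which the arm holds its last target. There are 200 camera calls.

## Working session

There is one attempt and no reset: what is moved stays moved. The work goes in short steps, Python scripts to look and compute and a tool call to move; the robot and the scene stay as the last step left them, time stands still between calls to the robot, and variables do not carry over. Pictures are saved under pics/ and viewed, at most 10 in all, crops included, and the job is handed in when it is done.

Besides the shell and the picture viewer there is one more tool, called by a JSON object that holds its "api" and its "payload", one argument or row to a line. step_arm: Moves the arm, as the interface text tells. Its arguments: {"type":"object","properties":{"steps":{"type":"array","items":{"type":"object","properties":{"xyz":{"type":"array","items":{"type":"number"}},"angular":{"type":"array","items":{"type":"number"}}}}},"jaw":{"type":"number"}},"required":["steps"]}

```bash
mkdir -p pics; ls; python3 - <<'E'
from bench import *
import cv2, numpy as np
s=get_state(); print(s)
for c in ("top","side"):
    im=read_camera(c); cv2.imwrite(f"pics/{c}0.png",im)
    k=calibration(c); print(c,k)
    for n in ("insert","stage","handle","keys"):
        try: print(n,[(np.round(d["bbox"]).tolist(),round(d["confidence"],2)) for d in search_frame(n,c)])
        except Exception as e: print(n,e)
E
```

```text
pics
{'t': 0.0, 'q': array([ 1.14903336e+00,  3.14231711e-01, -4.80480758e-02,  1.21018770e+00,
        3.69049144e-05,  1.57082583e+00]), 'joint_vel': array([-0.0002009 ,  0.0009435 , -0.00122189, -0.0007533 ,  0.0001004 ,
       -0.00163234]), 'joint_efforts': array([ 3.42668054e-04, -5.39584708e+01,  3.39750910e+01,  1.91019906e-02,
        2.92215518e-04,  1.30817938e-05]), 'ee_pos': array([245.38252252, 546.91788109, 230.44473456]), 'tool_rot': array([-1.92936850e-04,  2.09336305e-01,  9.77843348e-01, -8.13209349e-04]), 'force': array([-3.88574000e-01,  4.59321244e-05, -4.94842158e-01]), 'ft_torque': array([-0.03250235, -0.00277519, -0.01339933]), 'grasp_force': 0.0, 'gripper_width': 85.4701056482682}
top {'fx': 394.12130022150086, 'fy': 394.12130022150086, 'cx': 283.64287203437266, 'cy': 206.17876723601682, 'dist_coeffs': array([-0.11233868,  0.        ,  0.        ,  0.        ,  0.        ]), 'cam_to_world': array([[ 2.24462208e-02, -9.91407238e-01,  1.28871466e-01,
         4.04960495e+02],
       [-9.99748028e-01, -2.22868198e-02,  2.67903071e-03,
        -8.50871528e+00],

[... 802 characters left out ...]
0.        ,  0.        ]), 'cam_to_world': array([[-9.93406979e-01, -8.18094516e-02,  8.03105723e-02,
         4.60130041e+02],
       [-1.14068180e-01,  6.35419399e-01, -7.63695383e-01,
         8.39148642e+02],
       [ 1.14466049e-02, -7.67821204e-01, -6.40561920e-01,
         7.69807682e+02],
       [ 0.00000000e+00,  0.00000000e+00,  0.00000000e+00,
         1.00000000e+00]])}
insert [([201.0, 260.0, 35.0, 36.0], 0.78), ([352.0, 301.0, 34.0, 41.0], 0.65), ([269.0, 257.0, 33.0, 32.0], 0.61)]
stage [([286.0, 185.0, 66.0, 52.0], 0.75)]
handle [([353.0, 299.0, 35.0, 38.0], 0.92), ([200.0, 260.0, 33.0, 32.0], 0.64), ([267.0, 256.0, 36.0, 30.0], 0.6)]
keys [([285.0, 186.0, 70.0, 56.0], 0.74)]
```

```bash
python3 - <<'E'
import cv2, numpy as np
a=cv2.imread("pics/top0.png"); 
cv2.imwrite("pics/t1.png",cv2.resize(a[110:300,120:380],(800,585),interpolation=cv2.INTER_CUBIC))
a=cv2.imread("pics/side0.png"); 
cv2.imwrite("pics/s1.png",cv2.resize(a[130:340,150:430],(800,600),interpolation=cv2.INTER_CUBIC))
E
```

```text
(no output)
```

View pics/t1.png

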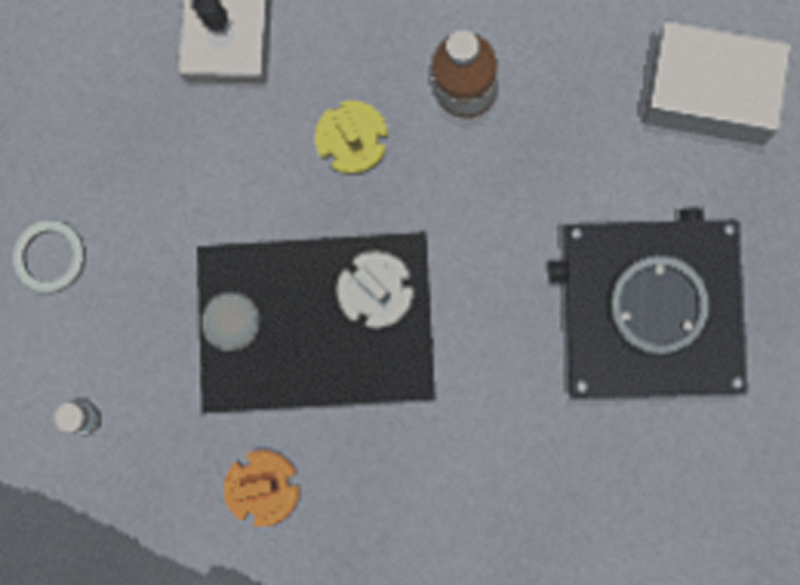

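View pics/s1.png

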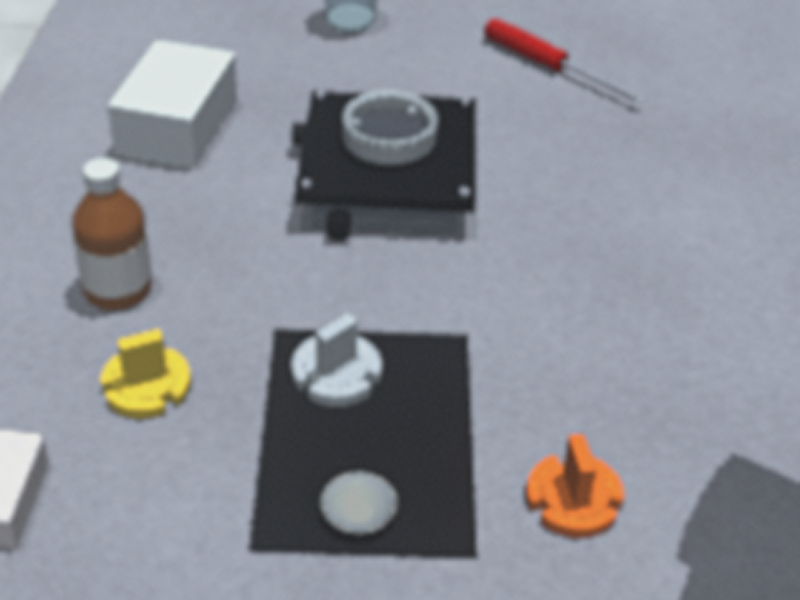

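Top view: the aluminium insert is at about (242,204) with notches at roughly 134°, 245° and 11° in the image. The nest is at about (334,209), and its keys show as bright dots at (334,197), (323,213) and (344,216). The orange and yellow look-alikes and the bystanders are clear of the path. Next I fit the poses.

```bash
cat > h.py <<'E'
from bench import *
import cv2, numpy as np
from scipy.ndimage import map_coordinates
from scipy.optimize import differential_evolution
def proj(c,P):
    k=calibration(c); T=np.linalg.inv(k["cam_to_world"])
    K=np.array([[k["fx"],0,k["cx"]],[0,k["fy"],k["cy"]],[0,0,1]])
    return cv2.projectPoints(np.asarray(P,float).reshape(-1,1,3),cv2.Rodrigues(T[:3,:3])[0],T[:3,3],K,k["dist_coeffs"])[0][:,0]
def back(c,uv,z):
    k=calibration(c); M=k["cam_to_world"]
    K=np.array([[k["fx"],0,k["cx"]],[0,k["fy"],k["cy"]],[0,0,1]])
    n=cv2.undistortPoints(np.array([[uv]],float),K,k["dist_coeffs"])[0,0]
    d=M[:3,:3]@[n[0],n[1],1]; return M[:3,3]+d*(z-M[2,3])/d[2]
def samp(c,g,P):
    uv=proj(c,P); return map_coordinates(g,[uv[:,1],uv[:,0]],order=1,mode="nearest")
def polar(r0,r1,nr,n=180):
    r,a=np.meshgrid(np.linspace(r0,r1,nr),np.arange(n)*2*np.pi/n); return r.ravel(),np.rad2deg(a.ravel())
OFF=(0,110,235)
def inn(r,a,w,rmin):
    m=np.zeros(len(r),bool)
    for o in OFF:
        d=np.deg2rad(a-o); m|=(r*np.cos(d)>rmin)&(abs(r*np.sin(d))<w/2)
    return m
def world(p,r,a,z):
    t=np.deg2rad(a+p[2]); return np.c_[p[0]+r*np.cos(t),p[1]+r*np.sin(t),np.full(len(r),z)]
def fit_insert(c,g,x0,z=16,span=(15,15,25)):
    r,a=polar(19,40,22); n=inn(r,a,10,25); ins=(r<35)&~n
    L=np.where(ins,1.,-1.); L-=L.mean()
    def f(p): v=samp(c,g,world(p,r,a,z)); return -np.corrcoef(v,L)[0,1]
    b=[(x0[i]-span[i],x0[i]+span[i]) for i in range(3)]
    s=differential_evolution(f,b,seed=1,popsize=12,maxiter=60); return np.round(s.x,2),round(-s.fun,3)
def fit_nest(c,g,x0,zs=58,span=(12,12,40)):
    r,a=polar(36.5,46,12)
    r2,a2=polar(24,34.5,10); k=inn(r2,a2,6,28)
    L2=np.where(k,1.,0)-k.mean()
    def f(p):
        v=samp(c,g,world(p,r,a,zs+16.5)); L=np.where(r<RO,1.,-1.); 
        v2=samp(c,g,world(p,r2,a2,zs+8)); return -np.corrcoef(v,L)[0,1]-np.corrcoef(v2,L2)[0,1]
    b=[(x0[i]-span[i],x0[i]+span[i]) for i in range(3)]
    s=differential_evolution(f,b,seed=1,popsize=12,maxiter=60); return np.round(s.x,2),round(-s.fun,3)
RO=41.
def gray(im): return im.astype(float).mean(2)
E
python3 - <<'E'
import h; from h import *
i0=back("top",(241.9,204.2),16); n0=back("top",(334.5,209),74.5); print(i0,n0)
for c in ("top","side"):
    g=gray(cv2.imread(f"pics/{c}0.png"))
    print(c,"insert",fit_insert(c,g,[i0[0],i0[1],44]))
    for ro in (39,41,43):
        h.RO=ro; print(ro,fit_nest(c,g,[n0[0],n0[1],0]))
# stage from screws
cs=[back("top",(120+x/3.077,110+y/3.077),45) for x,y in((575,233),(730,230),(581,386),(738,383))]; print(np.mean(cs,0))
E
```

```text
[553.60540074 114.51400984  16.        ] [ 538.34049722 -144.10109535   74.5       ]
top insert (array([555.37, 115.91,  48.75]), np.float64(0.921))
39 (array([ 5.4070e+02, -1.4345e+02,  2.0000e-02]), np.float64(1.238))
41 (array([ 5.4038e+02, -1.4340e+02, -3.0000e-02]), np.float64(1.64))Traceback (most recent call last):
  File "<stdin>", line 7, in <module>
  File "h.py", line 40, in fit_nest
    s=differential_evolution(f,b,seed=1,popsize=12,maxiter=60); return np.round(s.x,2),round(-s.fun,3)
    return fun(*args, **kwargs)
    ret = solver.solve()
    next(self)
    ~~~~^^^^^^
    energy = self.func(parameters)
    return self.f(x, *self.args)
           ~~~~~~^^^^^^^^^^^^^^^
  File "h.py", line 38, in f
    v2=samp(c,g,world(p,r2,a2,zs+8)); return -np.corrcoef(v,L)[0,1]-np.corrcoef(v2,L2)[0,1]
  File "h.py", line 15, in samp
    uv=proj(c,P); return map_coordinates(g,[uv[:,1],uv[:,0]],order=1,mode="nearest")
  File "h.py", line 6, in proj
    k=calibration(c); T=np.linalg.inv(k["cam_to_world"])
ValueError: time passes only in moves, steps and waits
```

```bash
sed -i 's/^import cv2, numpy as np/import cv2, functools, numpy as np\ncalibration=functools.cache(calibration)/' h.py
python3 - <<'E'
import h; from h import *
s=get_state(); print(s["t"],s["ee_pos"])
for c in ("top","side"):
    g=gray(cv2.imread(f"pics/{c}0.png"))
    print(c,"insert",fit_insert(c,g,[555,116,44]))
    h.RO=40.5; print(fit_nest(c,g,[540,-143,0]))
    uv=(120+372/3.077,110+280/3.077)
cs=[back("top",(120+x/3.077,110+y/3.077),45) for x,y in((575,233),(730,230),(581,386),(738,383))]; print(np.mean(cs,0),cs[1]-cs[0],cs[2]-cs[0])
E
```

```text
0.5 [245.62004319 547.37205778 231.25300479]
top insert (array([555.37, 115.91,  48.76]), np.float64(0.921))
(array([ 5.4046e+02, -1.4345e+02, -3.0000e-02]), np.float64(1.524))
side insert (array([555.08, 116.16,  46.2 ]), np.float64(0.628))
(array([ 5.4051e+02, -1.4368e+02,  8.0000e-02]), np.float64(0.747))
[ 539.43115584 -144.46920329   45.        ] [   6.21187425 -142.45420703    0.        ] [-139.62850392   -7.49779593    0.        ]
```

{"api": "step_arm", "payload": {
  "steps": [
    {"xyz":[-28.7,-16.7,0]},
    {"xyz":[-28.7,-16.7,0]},
    {"xyz":[-28.7,-16.7,0]},
    {"xyz":[-28.7,-16.7,0]},
    {"xyz":[-28.7,-16.7,0]},
    {"xyz":[-28.7,-16.7,0]},
    {"xyz":[-28.7,-16.7,0]},
    {"xyz":[-28.7,-16.7,0]},
    {"xyz":[-28.7,-16.7,0]},
    {"xyz":[-28.7,-16.7,0]}
  ]
}}

```text
invalid input
```

{"api": "step_arm", "payload": {
  "steps": [
    {"xyz":[-28.7,-16.7,0]},
    {"xyz":[-28.7,-16.7,0]},
    {"xyz":[-28.7,-16.7,0]},
    {"xyz":[-28.7,-16.7,0]},
    {"xyz":[-28.7,-16.7,0]},
    {"xyz":[-28.7,-16.7,0]},
    {"angular":[0,0,-7]},
    {"angular":[0,0,-7]},
    {"angular":[0,0,-7]},
    {"angular":[0,0,-7]}
  ]
}}

```text
invalid input
```

{"api": "step_arm", "payload": {
  "steps": [
    {"angular":[0,0,-7]},
    {"angular":[0,0,-7]},
    {"angular":[0,0,-7]},
    {"angular":[0,0,-7]},
    {"angular":[0,0,-7]},
    {"angular":[0,0,-7]},
    {"angular":[0,0,-2.7]},
    {"angular":[0,0,0]}
  ]
}}

```text
invalid input
```

```bash
cat >> h.py <<'E'
from scipy.spatial.transform import Rotation as Ro
def pose():
    s=get_state(); q=s["tool_rot"]; R=Ro.from_quat([*q[1:],q[0]]).as_matrix()
    return s,s["ee_pos"],R,np.rad2deg(np.arctan2(R[1,1],R[0,1]))
def goto(x,y,z,yaw):
    s,p,R,a=pose(); d=R.T@(np.array([x,y,z])-p)
    print("t",round(s["t"],2),"p",p.round(2),"yaw_y",round(a,2),"tilt",R[:,2].round(4),"q6",s["q"][5].round(2),"w",round(s["gripper_width"],1),"F",s["force"].round(2)," M",s["ft_torque"].round(2),"-> d",d.round(2),"wz",round(-((yaw-a+180)%360-180),2))
E
python3 -c "
from h import *
goto(555.3,116,35,138.5)"
```

```text
t 0.5 p [245.62 547.37 231.25] yaw_y 65.83 tilt [-1.e-04 -1.e-04 -1.e+00] q6 1.57 w 85.4 F [-0.66  0.35  0.63]  M [-0.02 -0.06 -0.04] -> d [-459.15 -266.75  196.28] wz -72.67
```

Each row apparently needs both fields.

{"api": "step_arm", "payload": {
  "steps": [
    {"xyz":[-28.7,-16.7,0],"angular":[0,0,0]},
    {"xyz":[-28.7,-16.7,0],"angular":[0,0,0]},
    {"xyz":[-28.7,-16.7,0],"angular":[0,0,0]},
    {"xyz":[-28.7,-16.7,0],"angular":[0,0,0]},
    {"xyz":[-28.7,-16.7,0],"angular":[0,0,0]},
    {"xyz":[-28.7,-16.7,0],"angular":[0,0,0]},
    {"xyz":[-28.7,-16.7,0],"angular":[0,0,0]},
    {"xyz":[-28.7,-16.7,0],"angular":[0,0,0]},
    {"xyz":[-28.7,-16.7,0],"angular":[0,0,0]},
    {"xyz":[-28.7,-16.7,0],"angular":[0,0,0]}
  ]
}}

```text
t: 1.33
ee_pos: [439.9, 276.1, 231.5]
tool_rot: [0.0, 0.209, 0.978, 0.0]
force: [0.9, 1.4, -0.7]
gripper_width: 85.4
grasp_force: 0.0
```

{"api": "step_arm", "payload": {
  "steps": [
    {"xyz":[-28.7,-16.7,0],"angular":[0,0,0]},
    {"xyz":[-28.7,-16.7,0],"angular":[0,0,0]},
    {"xyz":[-28.7,-16.7,0],"angular":[0,0,0]},
    {"xyz":[-28.7,-16.7,0],"angular":[0,0,0]},
    {"xyz":[-28.7,-16.7,0],"angular":[0,0,0]},
    {"xyz":[-28.7,-16.7,0],"angular":[0,0,0]},
    {"xyz":[0,0,0],"angular":[0,0,-7]},
    {"xyz":[0,0,0],"angular":[0,0,-7]},
    {"xyz":[0,0,0],"angular":[0,0,-7]},
    {"xyz":[0,0,0],"angular":[0,0,-7]}
  ]
}}

```text
t: 2.17
ee_pos: [555.4, 115.2, 231.3]
tool_rot: [-0.0, -0.036, 0.999, 0.0]
force: [-0.3, -0.5, -0.1]
gripper_width: 85.4
grasp_force: 0.0
```

{"api": "step_arm", "payload": {
  "steps": [
    {"xyz":[0,0,0],"angular":[0,0,-7]},
    {"xyz":[0,0,0],"angular":[0,0,-7]},
    {"xyz":[0,0,0],"angular":[0,0,-7]},
    {"xyz":[0,0,0],"angular":[0,0,-7]},
    {"xyz":[0,0,0],"angular":[0,0,-7]},
    {"xyz":[0,0,0],"angular":[0,0,-7]},
    {"xyz":[0,0,0],"angular":[0,0,-2.7]},
    {"xyz":[0,0,0],"angular":[0,0,0]}
  ]
}}

```text
t: 2.83
ee_pos: [555.2, 115.7, 231.4]
tool_rot: [0.0, -0.412, 0.911, -0.0]
force: [0.8, 0.1, -0.3]
gripper_width: 85.4
grasp_force: 0.0
```

```bash
python3 -c "
from h import *
goto(555.3,116,35,138.5)"
```

```text
t 2.83 p [555.21 115.66 231.36] yaw_y 138.6 tilt [ 1.e-04  0.e+00 -1.e+00] q6 -0.64 w 85.4 F [ 0.84  0.11 -0.29]  M [-0.01  0.    0.06] -> d [-3.0000e-01  1.7000e-01  1.9636e+02] wz 0.1
```

{"api": "step_arm", "payload": {
  "steps": [
    {"xyz":[0,0,30],"angular":[0,0,0]},
    {"xyz":[0,0,30],"angular":[0,0,0]},
    {"xyz":[0,0,30],"angular":[0,0,0]},
    {"xyz":[0,0,30],"angular":[0,0,0]},
    {"xyz":[0,0,30],"angular":[0,0,0]},
    {"xyz":[0,0,23],"angular":[0,0,0]},
    {"xyz":[0,0,15],"angular":[0,0,0]},
    {"xyz":[0,0,15],"angular":[0,0,0]},
    {"xyz":[0,0,0],"angular":[0,0,0]}
  ]
}}

```text
t: 3.58
ee_pos: [552.8, 115.1, 25.3]
tool_rot: [-0.002, -0.41, 0.912, 0.001]
force: [-1.0, 0.4, -0.2]
gripper_width: 85.5
grasp_force: 0.0
```

{"api": "step_arm", "payload": {
  "steps": [
    {"xyz":[0,0,0],"angular":[0,0,0]},
    {"xyz":[0,0,0],"angular":[0,0,0]},
    {"xyz":[0,0,0],"angular":[0,0,0]},
    {"xyz":[0,0,0],"angular":[0,0,0]},
    {"xyz":[0,0,0],"angular":[0,0,0]},
    {"xyz":[0,0,0],"angular":[0,0,0]},
    {"xyz":[0,0,0],"angular":[0,0,0]},
    {"xyz":[0,0,0],"angular":[0,0,0]},
    {"xyz":[0,0,0],"angular":[0,0,0]},
    {"xyz":[0,0,0],"angular":[0,0,0]}
  ],
  "jaw": 1
}}

```text
t: 4.42
ee_pos: [555.7, 115.8, 29.0]
tool_rot: [0.001, -0.411, 0.912, -0.0]
force: [-1.3, -0.8, 6.0]
gripper_width: 11.0
grasp_force: 59.5
```

{"api": "step_arm", "payload": {
  "steps": [
    {"xyz":[0,0,-5],"angular":[0,0,0]},
    {"xyz":[0,0,-15],"angular":[0,0,0]},
    {"xyz":[0,0,-20],"angular":[0,0,0]},
    {"xyz":[0,0,-20],"angular":[0,0,0]},
    {"xyz":[0,0,-20],"angular":[0,0,0]},
    {"xyz":[0,0,-20],"angular":[0,0,0]},
    {"xyz":[0,0,-10],"angular":[0,0,0]},
    {"xyz":[0,0,0],"angular":[0,0,0]},
    {"xyz":[0,0,0],"angular":[0,0,0]}
  ]
}}

```text
t: 5.17
ee_pos: [555.2, 115.6, 138.1]
tool_rot: [0.0, -0.411, 0.912, -0.0]
force: [-0.5, -0.1, -3.2]
gripper_width: 10.7
grasp_force: 58.6
```

```bash
python3 -c "
from h import *
goto(540.5,-143.5,140,90)"
```

```text
t 5.17 p [555.22 115.61 138.06] yaw_y 138.53 tilt [ 3.e-04  0.e+00 -1.e+00] q6 -0.64 w 10.7 F [-0.46 -0.06 -3.16]  M [-0.04 -0.01  0.03] -> d [ 203.9  -160.56   -1.96] wz 48.53
```

{"api": "step_arm", "payload": {
  "steps": [
    {"xyz":[20.4,-16.1,0],"angular":[0,0,0]},
    {"xyz":[20.4,-16.1,0],"angular":[0,0,0]},
    {"xyz":[20.4,-16.1,0],"angular":[0,0,0]},
    {"xyz":[20.4,-16.1,0],"angular":[0,0,0]},
    {"xyz":[20.4,-16.1,0],"angular":[0,0,0]},
    {"xyz":[20.4,-16.1,0],"angular":[0,0,0]},
    {"xyz":[20.4,-16.1,0],"angular":[0,0,0]},
    {"xyz":[20.4,-16.1,0],"angular":[0,0,0]},
    {"xyz":[20.4,-16.1,0],"angular":[0,0,0]},
    {"xyz":[20.4,-16.1,0],"angular":[0,0,0]}
  ]
}}

```text
t: 6.0
ee_pos: [539.2, -144.8, 136.2]
tool_rot: [-0.001, -0.411, 0.912, 0.001]
force: [0.0, -1.3, -1.3]
gripper_width: 11.0
grasp_force: 58.7
```

{"api": "step_arm", "payload": {
  "steps": [
    {"xyz":[0,0,0],"angular":[0,0,5]},
    {"xyz":[0,0,0],"angular":[0,0,5]},
    {"xyz":[0,0,0],"angular":[0,0,5]},
    {"xyz":[0,0,0],"angular":[0,0,5]},
    {"xyz":[0,0,0],"angular":[0,0,5]},
    {"xyz":[0,0,0],"angular":[0,0,5]},
    {"xyz":[0,0,0],"angular":[0,0,5]},
    {"xyz":[0,0,0],"angular":[0,0,5]},
    {"xyz":[0,0,0],"angular":[0,0,5]},
    {"xyz":[0,0,0],"angular":[0,0,3.5]}
  ]
}}

```text
t: 6.83
ee_pos: [539.4, -143.5, 136.2]
tool_rot: [-0.002, 0.002, 1.0, 0.0]
force: [0.0, 0.3, -2.5]
gripper_width: 10.6
grasp_force: 58.8
```

{"api": "step_arm", "payload": {
  "steps": [
    {"xyz":[0,0,0],"angular":[0,0,0]},
    {"xyz":[0,0,0],"angular":[0,0,0]},
    {"xyz":[0,0,0],"angular":[0,0,0]}
  ]
}}

```text
t: 7.08
ee_pos: [540.1, -143.7, 137.3]
tool_rot: [-0.001, -0.001, 1.0, 0.0]
force: [0.0, -0.2, -2.5]
gripper_width: 10.8
grasp_force: 58.8
```

```bash
python3 - <<'E'
from h import *
goto(540.5,-143.5,140,90)
out=[]
for c in ("top","side"):
    im=read_camera(c); cv2.imwrite(f"pics/{c}1.png",im); uv=proj(c,[[540.5,-143.5,110]])[0].astype(int)
    out.append(cv2.resize(im[uv[1]-60:uv[1]+60,uv[0]-45:uv[0]+45],(390,520),interpolation=cv2.INTER_CUBIC))
    print(c,uv,fit_insert(c,gray(im),[540.5,-143.5,0],z=138-25+12,span=(12,12,20)))
cv2.imwrite("pics/hold.png",np.hstack(out))
E
```

```text
t 7.08 p [ 540.1  -143.68  137.27] yaw_y 90.12 tilt [-1.6e-03  4.0e-04 -1.0e+00] q6 -0.26 w 10.8 F [ 0.05 -0.24 -2.49]  M [-0.02  0.01  0.03] -> d [-0.39  0.18 -2.73] wz 0.12
top [336 206] (array([ 539.31, -142.08,  -20.  ]), np.float64(0.108))
side [286 158] (array([ 532.6, -131.5,   20. ]), np.float64(-0.02))
```

View pics/hold.png

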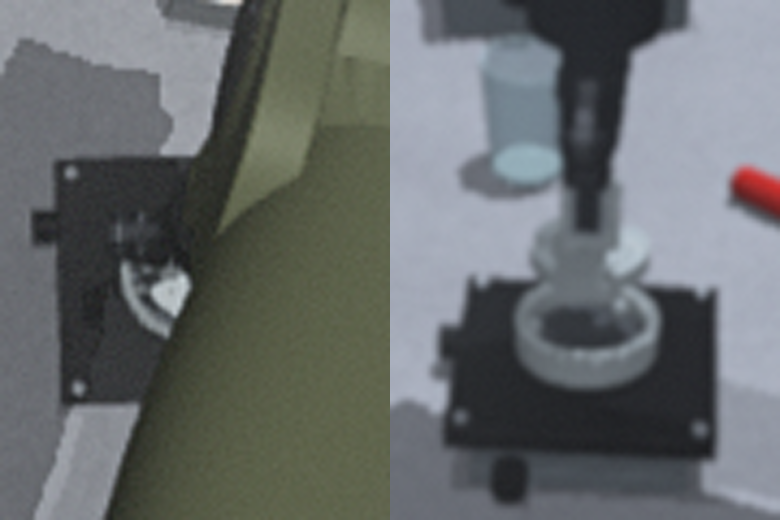

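Side view: the insert is held level above the nest, and the top view is blocked by the arm. The fits from before the grasp agree to under 1 mm, so I descend slowly on force.

{"api": "step_arm", "payload": {
  "steps": [
    {"xyz":[0,0,10],"angular":[0,0,0]},
    {"xyz":[0,0,10],"angular":[0,0,0]},
    {"xyz":[0,0,8],"angular":[0,0,0]},
    {"xyz":[0,0,6],"angular":[0,0,0]},
    {"xyz":[0,0,0],"angular":[0,0,0]},
    {"xyz":[0,0,0],"angular":[0,0,0]},
    {"xyz":[0,0,0],"angular":[0,0,0]},
    {"xyz":[0,0,0],"angular":[0,0,0]}
  ]
}}

```text
t: 7.85
ee_pos: [541.2, -144.0, 104.7]
tool_rot: [0.0, -0.0, 1.0, -0.0]
force: [-0.5, 0.3, -1.9]
gripper_width: 10.9
grasp_force: 58.8
```

```bash
python3 - <<'E'
from h import *
goto(540.5,-143.5,90,90)
E
```

```text
t 7.85 p [ 541.17 -143.95  104.72] yaw_y 90.04 tilt [ 8.e-04 -2.e-04 -1.e+00] q6 -0.26 w 10.9 F [-0.51  0.28 -1.91]  M [-0.03  0.01 -0.03] -> d [ 0.68  0.46 14.72] wz 0.04
```

{"api": "step_arm", "payload": {
  "steps": [
    {"xyz":[0.5,0.3,1.5],"angular":[0,0,0]},
    {"xyz":[0,0,1.5],"angular":[0,0,0]},
    {"xyz":[0,0,1.5],"angular":[0,0,0]},
    {"xyz":[0,0,1],"angular":[0,0,0]},
    {"xyz":[0,0,0],"angular":[0,0,0]},
    {"xyz":[0,0,0],"angular":[0,0,0]}
  ]
}}

```text
t: 8.35
ee_pos: [540.2, -143.5, 98.7]
tool_rot: [-0.0, -0.0, 1.0, 0.0]
force: [-0.2, -0.2, -2.7]
gripper_width: 11.0
grasp_force: 58.8
```

{"api": "step_arm", "payload": {
  "steps": [
    {"xyz":[0,0,1],"angular":[0,0,0]},
    {"xyz":[0,0,1],"angular":[0,0,0]},
    {"xyz":[0,0,1],"angular":[0,0,0]},
    {"xyz":[0,0,0],"angular":[0,0,0]},
    {"xyz":[0,0,0],"angular":[0,0,0]}
  ]
}}

```text
t: 8.77
ee_pos: [540.2, -143.5, 95.7]
tool_rot: [-0.0, -0.0, 1.0, 0.0]
force: [-0.3, 0.4, -1.8]
gripper_width: 11.1
grasp_force: 58.8
```

{"api": "step_arm", "payload": {
  "steps": [
    {"xyz":[0,0,1],"angular":[0,0,0]},
    {"xyz":[0,0,1],"angular":[0,0,0]},
    {"xyz":[0,0,0],"angular":[0,0,0]},
    {"xyz":[0,0,0],"angular":[0,0,0]}
  ]
}}

```text
t: 9.1
ee_pos: [540.2, -143.5, 93.7]
tool_rot: [-0.0, -0.0, 1.0, 0.0]
force: [-0.4, 0.4, -1.6]
gripper_width: 10.8
grasp_force: 58.8
```

Inside the mouth without contact. Continuing.

{"api": "step_arm", "payload": {
  "steps": [
    {"xyz":[0,0,1],"angular":[0,0,0]},
    {"xyz":[0,0,1],"angular":[0,0,0]},
    {"xyz":[0,0,0],"angular":[0,0,0]},
    {"xyz":[0,0,0],"angular":[0,0,0]}
  ]
}}

```text
t: 9.43
ee_pos: [540.2, -143.5, 91.7]
tool_rot: [-0.0, -0.0, 1.0, 0.0]
force: [-0.4, 0.1, -1.2]
gripper_width: 10.8
grasp_force: 58.8
```

{"api": "step_arm", "payload": {
  "steps": [
    {"xyz":[0,0,1],"angular":[0,0,0]},
    {"xyz":[0,0,1],"angular":[0,0,0]},
    {"xyz":[0,0,0],"angular":[0,0,0]},
    {"xyz":[0,0,0],"angular":[0,0,0]}
  ]
}}

```text
t: 9.77
ee_pos: [540.2, -143.5, 89.7]
tool_rot: [-0.0, -0.0, 1.0, 0.0]
force: [-0.4, -0.6, -2.1]
gripper_width: 10.8
grasp_force: 58.8
```

{"api": "step_arm", "payload": {
  "steps": [
    {"xyz":[0,0,1],"angular":[0,0,0]},
    {"xyz":[0,0,0],"angular":[0,0,0]},
    {"xyz":[0,0,0],"angular":[0,0,0]}
  ]
}}

```text
t: 10.02
ee_pos: [540.2, -143.5, 88.7]
tool_rot: [-0.0, -0.0, 1.0, 0.0]
force: [-0.2, 0.2, -2.1]
gripper_width: 11.2
grasp_force: 58.8
```

{"api": "step_arm", "payload": {
  "steps": [
    {"xyz":[0,0,1],"angular":[0,0,0]},
    {"xyz":[0,0,0],"angular":[0,0,0]},
    {"xyz":[0,0,0],"angular":[0,0,0]}
  ]
}}

```text
t: 10.27
ee_pos: [540.2, -143.5, 87.8]
tool_rot: [-0.0, -0.0, 1.0, 0.0]
force: [-0.9, -0.3, -2.2]
gripper_width: 11.2
grasp_force: 58.8
```

```bash
python3 - <<'E'
from h import *
goto(540.5,-143.5,83,90)
E
```

```text
t 10.27 p [ 540.19 -143.54   87.76] yaw_y 90.03 tilt [-1.e-04  0.e+00 -1.e+00] q6 -0.26 w 11.2 F [-0.86 -0.28 -2.19]  M [ 0.01 -0.01  0.02] -> d [-0.31  0.04  4.76] wz 0.03
```

{"api": "step_arm", "payload": {
  "steps": [
    {"xyz":[0,0,1],"angular":[0,0,0]},
    {"xyz":[0,0,0],"angular":[0,0,0]},
    {"xyz":[0,0,0],"angular":[0,0,0]}
  ]
}}

```text
t: 10.52
ee_pos: [540.2, -143.5, 86.7]
tool_rot: [-0.0, -0.0, 1.0, 0.0]
force: [0.4, -0.2, -1.8]
gripper_width: 10.9
grasp_force: 58.8
```

{"api": "step_arm", "payload": {
  "steps": [
    {"xyz":[0,0,1],"angular":[0,0,0]},
    {"xyz":[0,0,0],"angular":[0,0,0]},
    {"xyz":[0,0,0],"angular":[0,0,0]}
  ]
}}

```text
t: 10.77
ee_pos: [540.2, -143.5, 85.7]
tool_rot: [-0.0, -0.0, 1.0, 0.0]
force: [-0.3, -0.3, -2.2]
gripper_width: 11.1
grasp_force: 58.8
```

{"api": "step_arm", "payload": {
  "steps": [
    {"xyz":[0,0,1],"angular":[0,0,0]},
    {"xyz":[0,0,0],"angular":[0,0,0]},
    {"xyz":[0,0,0],"angular":[0,0,0]}
  ]
}}

```text
t: 11.02
ee_pos: [540.2, -143.6, 84.7]
tool_rot: [-0.0, -0.0, 1.0, 0.0]
force: [-0.7, 0.1, -2.1]
gripper_width: 11.0
grasp_force: 58.8
```

{"api": "step_arm", "payload": {
  "steps": [
    {"xyz":[0,0,1],"angular":[0,0,0]},
    {"xyz":[0,0,0],"angular":[0,0,0]},
    {"xyz":[0,0,0],"angular":[0,0,0]}
  ]
}}

```text
t: 11.27
ee_pos: [540.2, -143.5, 83.7]
tool_rot: [-0.0, -0.0, 1.0, 0.0]
force: [0.0, -0.2, -1.7]
gripper_width: 11.3
grasp_force: 58.8
```

{"api": "step_arm", "payload": {
  "steps": [
    {"xyz":[0,0,0.7],"angular":[0,0,0]},
    {"xyz":[0,0,0],"angular":[0,0,0]},
    {"xyz":[0,0,0],"angular":[0,0,0]}
  ]
}}

```text
t: 11.52
ee_pos: [540.3, -143.5, 83.1]
tool_rot: [0.0, -0.0, 1.0, -0.0]
force: [0.0, 0.4, -2.2]
gripper_width: 11.2
grasp_force: 59.0
```

{"api": "step_arm", "payload": {
  "steps": [
    {"xyz":[0,0,0.7],"angular":[0,0,0]},
    {"xyz":[0,0,0],"angular":[0,0,0]},
    {"xyz":[0,0,0],"angular":[0,0,0]}
  ]
}}

```text
t: 11.77
ee_pos: [540.3, -143.6, 82.9]
tool_rot: [0.0, -0.0, 1.0, -0.0]
force: [-0.9, 1.6, 4.4]
gripper_width: 11.5
grasp_force: 59.6
```

Contact starts at TCP z≈83, the height for the cup floor (the keys would have stopped it at 90), and it carries only about 6 N. I release, go up and check.

{"api": "step_arm", "payload": {
  "steps": [
    {"xyz":[0,0,0],"angular":[0,0,0]},
    {"xyz":[0,0,0],"angular":[0,0,0]},
    {"xyz":[0,0,0],"angular":[0,0,0]},
    {"xyz":[0,0,0],"angular":[0,0,0]},
    {"xyz":[0,0,0],"angular":[0,0,0]},
    {"xyz":[0,0,0],"angular":[0,0,0]}
  ],
  "jaw": 0.4
}}

```text
t: 12.27
ee_pos: [540.3, -143.6, 82.3]
tool_rot: [-0.0, -0.0, 1.0, -0.0]
force: [-0.5, 0.9, 0.6]
gripper_width: 51.5
grasp_force: 0.0
```

{"api": "step_arm", "payload": {
  "steps": [
    {"xyz":[0,0,-5],"angular":[0,0,0]},
    {"xyz":[0,0,-15],"angular":[0,0,0]},
    {"xyz":[0,0,-25],"angular":[0,0,0]},
    {"xyz":[0,0,-25],"angular":[0,0,0]},
    {"xyz":[0,0,-25],"angular":[0,0,0]},
    {"xyz":[0,0,-25],"angular":[0,0,0]},
    {"xyz":[0,30,0],"angular":[0,0,0]},
    {"xyz":[0,30,0],"angular":[0,0,0]},
    {"xyz":[0,30,0],"angular":[0,0,0]},
    {"xyz":[0,30,0],"angular":[0,0,0]}
  ]
}}

```text
t: 13.1
ee_pos: [540.2, -22.5, 203.1]
tool_rot: [0.0, 0.0, 1.0, 0.0]
force: [1.2, -0.0, -0.3]
gripper_width: 51.2
grasp_force: 0.0
```

{"api": "step_arm", "payload": {
  "steps": [
    {"xyz":[0,30,0],"angular":[0,0,0]},
    {"xyz":[0,30,0],"angular":[0,0,0]},
    {"xyz":[0,30,0],"angular":[0,0,0]},
    {"xyz":[0,30,0],"angular":[0,0,0]},
    {"xyz":[0,0,0],"angular":[0,0,0]},
    {"xyz":[0,0,0],"angular":[0,0,0]}
  ]
}}

```text
t: 13.6
ee_pos: [540.0, 97.8, 202.7]
tool_rot: [0.0, -0.002, 1.0, -0.0]
force: [-0.5, 0.1, 0.1]
gripper_width: 50.9
grasp_force: 0.0
```

```bash
python3 - <<'E'
from h import *
goto(540.5,-143.5,83,90)
out=[]
for c in ("top","side"):
    im=read_camera(c); cv2.imwrite(f"pics/{c}2.png",im); uv=proj(c,[[540.5,-143.5,70]])[0].astype(int)
    out.append(cv2.resize(im[uv[1]-45:uv[1]+45,uv[0]-45:uv[0]+45],(400,400),interpolation=cv2.INTER_CUBIC))
cv2.imwrite("pics/fin.png",np.hstack(out))
E
```

```text
t 13.6 p [540.05  97.76 202.7 ] yaw_y 90.2 tilt [ 3.e-04 -2.e-04 -1.e+00] q6 0.18 w 50.9 F [-0.53  0.14  0.08]  M [-0.1  -0.01  0.02] -> d [   0.44 -241.24  119.75] wz 0.2
```

View pics/fin.png

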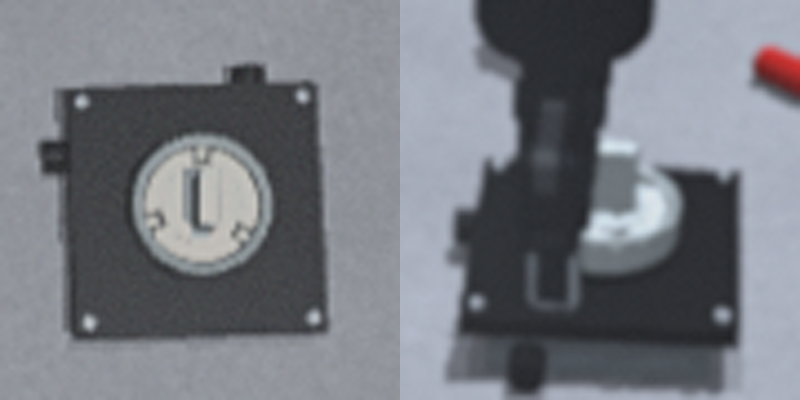

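The top view shows the insert level in the nest. All three keys sit inside its notches, at crop (203,157), (155,222) and (242,232), and the disc lies below the rim.

```bash
python3 -c "
from bench import *
print(hand_in())"
```

```text
the job is handed in; nothing more can be done
None
```

The insert is seated on the nest floor, with all three notches on the keys, released and level in the camera view, and the job is handed in; the camera angle estimate was close enough that it dropped in without any turning search.

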